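# Fit the three round cells from the battery box into their holders

## Robot

A 7-joint arm with a two-finger parallel gripper is mounted at the origin on the work surface. World frame = base frame: x ahead of the robot, y to its left, z up, the work surface at z = 0. Lengths are in m, angles in rad, forces in N, time in s.
With the tool pointing down it reaches from about 0.425 to 0.875 m from the base axis. Payload 9.9 kg.
Tool frame: the origin (TCP) lies on the centre line of the jaws, within the pads' length; the fingertips stand 11 mm ahead of it and the grasp point (between the pads) lies 8 mm behind it; z points along the fingers, y is the line along which they close (so a half turn about z gives the same grasp; the last joint's range is limited). The gripper opens to 85 mm and grips with 20 to 120 N. Pads are 22 mm wide; open, the fingers measure 114 mm over their backs; the gripper's body (76 mm by 85 mm) begins 54 mm behind the grasp point. The pads swing forward as they close: fully open they stand 13 mm farther back than shut.
Start: joints at [1.134, 0.576, 0.025, 1.437, -0.015, 1.129, -0.057], TCP at [0.233, -0.633, 0.242] pointing down, gripper open.
Joint ranges: [-2.76, 2.76], [-0.34, 2.15], [-1.52, 1.57], [0.19, 2.46], [-1.09, 4.23], [0.17, 1.99], [-2.82, 2.82]. Speed limits (rad/s): [2.22, 2.22, 3.01, 3.01, 3.14, 3.14, 3.14].

## Interface

Orientations are given as [roll, pitch, yaw] about the fixed x, y, z axes, in that order (R = Rz(yaw) Ry(pitch) Rx(roll)).
In Python, from plant import env, optics, ticket gives the robot as it stands. The module is installed in compiled form; this text tells all that it offers.
- The arm moves only by the shell command python3 -m jog 'ROWS' [FORCE]. ROWS is text: rows parted by semicolons, each of 7 numbers parted by spaces: the turn, a rotation vector about the tool's x, y, z in units of 180 degrees (1.0 is 180 degrees), then the shift along the tool's x, y, z in units of 0.8 m (1.0 is 0.8 m), then the opening, from -1 (shut) to 1 (fully open). In form: ax ay az tx ty tz jaw; .... A call has exactly 10 rows; each row is the pose to reach, as a shift and turn from the pose commanded when the call began, along the tool's axes at that moment, turning the shorter way round; what a row does not reach only later rows make up. A row lasts 1/12 s, in which the tool goes at most 41.7 mm and 7.16 degrees, less where a joint would pass 70% of its speed; a pose out of reach is approached as far as the arm can. A call with a number of a shift or a turn outside -1 to 1 is refused whole. A call with a gripper value outside its range is refused whole. The fingers move at their own pace and stop on an object; FORCE is the grip in N (left out, the last holds). Time passes only in rows, so rows that repeat a pose let the fingers close, or fill a call up. It gives the time, the measured TCP pose, the force, the opening and the grip force at its end, in the units of the state.
- env.state(): the state, without advancing time (a new reading comes with each control period).
- optics.grab_frame(name): name is "side" or "top" or "wrist"; returns a dict with "pixels" (480x640x3 uint8, red, green, blue), "camera_matrix" (3x3 intrinsics, pixels), "xyz" and "orientation" of the camera in the world; the wrist camera has in their place "hand_eye" (4x4, takes a point from camera to tool coordinates, whose origin is the TCP and whose axes are the flange's). Camera axes: x right, y down, z forward; pixel columns grow to the right and rows downward; lengths in m; the calibration is good to about 2 mm. A picture is of the moment at which its call begins: read the wrist's pose just before it. There is no depth.
- ticket.sign_off(): hands the job in; it is judged then, once.
The state is a dict: "time": time; "qpos": joint angles; "dq": joint speeds; "effort": joint torques, N m; "position": TCP position; "tool_rot": TCP orientation; "force": force on the tool from outside, world axes, zero at the start; "wrist_torque": the same for the moment, N m; "opening": opening from 0.0 (shut) to 1.0 (fully open); "grip_force": force on a finger pad.
Only numpy, scipy, OpenCV 4.12 (cv2) and the standard library are available. Lean on these libraries where they do the work, as an engineer would, in place of code of your own. Each camera call takes 0.05 s, during which the arm holds its last target. There are 200 camera calls.

## Task

Lift the clear lid of the battery box by its handle and swing it right back past upright, so that it stays open by itself. Then take the three round cells out one after another and lay each in the holder of its own size, fully down between the contacts, with its plus end (the nub, next to the brass band) towards the red socket. Leave the rectangular block battery where it lies in the box and do not push the multimeter away.

Things in the scene. Friction and masses are not known exactly. Their poses are not given: they have to be found in the camera images.
- battery_box: Blue box fixed to the bench, 120 (x) x 270 (y) x 52 mm high, 3 mm walls, 4 mm floor. Origin: centre of underside; front (robot side) is -x. Four bays along y, 58 mm apart; in them, in any order, three round cells and a block battery, each along the box's x, plus or stud end to +x, on ribs 3 mm high (6 mm ribs between bays). Lid hinge line: along y at x = 60, z = 52 mm.
- lid (a joint): Clear lid of the box, 4 mm plate, 0.14 kg; rad: 0 shut, grows as its front swings up and back, 1.9 = stop (its edge then 170 mm above the bench). Turns freely, balances at about 1.5. Grey bow handle: round bar 10 mm thick, 70 mm long along the box's y; shut, its axis is at x = -50, y = 0, z = 94 mm in the box frame (110 mm before, 42 mm above the hinge), 33 mm clear of the lid.
- cell_large: The large (D size) round cell, loose: 33 mm diameter, 61 mm long, about 140 g, black with a brass band next to the plus end, which has a small steel nub; minus end flat. Origin: on the axis at the tip of the nub, x pointing out of the plus end; the cell's middle is 30.5 mm towards its -x. It starts lying in a bay of the box, axis level, 23.0 mm above the bench.
- cell_medium: The medium (C size) round cell, loose: 26.2 mm diameter, 50 mm long, about 68 g, black with a brass band next to the plus end, which has a small steel nub; minus end flat. Origin: on the axis at the tip of the nub, x pointing out of the plus end; the cell's middle is 25 mm towards its -x. It starts lying in a bay of the box, axis level, 19.5 mm above the bench.
- cell_small: The small (AA size) round cell, loose: 14.5 mm diameter, 50 mm long, about 24 g, black with a brass band next to the plus end, which has a small steel nub; minus end flat. Origin: on the axis at the tip of the nub, x pointing out of the plus end; the cell's middle is 25 mm towards its -x. It starts lying in a bay of the box, axis level, 13.05 mm above the bench.
- block_battery: Rectangular block battery, loose, 48.5 x 26.5 x 17.5 mm, 46 g, black and brass, two snap studs at one end, lying flat in a bay of the box, top 25 mm above the bench. Origin: middle of the stud end, x pointing out of it. It stays where it is.
- holder_large: Grey holder for the large (D size) cell, fixed: base 127 (x) x 47 (y) x 6 mm; sockets 16 mm high at x = +53 (red, plus) and -53 mm (black, minus, coil spring). Origin: centre of underside. The cell lies along x on the base between two rails 5 mm high (alone beside it), axis 22.5 mm above the bench, between steel end contacts 22 mm high, 69 mm apart at the foot, 81 mm at the top.
- holder_medium: Grey holder for the medium (C size) cell, fixed: base 114 (x) x 40 (y) x 6 mm; sockets 16 mm high at x = +46 (red, plus) and -46 mm (black, minus, coil spring). Origin: centre of underside. The cell lies along x on the base between two rails 4 mm high (alone beside it), axis 19.1 mm above the bench, between steel end contacts 17 mm high, 58 mm apart at the foot, 68 mm at the top.
- holder_small: Grey holder for the small (AA size) cell, fixed: base 109 (x) x 34 (y) x 6 mm; sockets 16 mm high at x = +44 (red, plus) and -44 mm (black, minus, coil spring). Origin: centre of underside. The cell lies along x on the base between two rails 2 mm high (alone beside it), axis 13.2 mm above the bench, between steel end contacts 9 mm high, 58 mm apart at the foot, 63 mm at the top.
- multimeter: Blue handheld multimeter with white face, loose, 180 x 85 x 48 mm, 0.38 kg, lying beyond the holders. Origin: centre of its underside. Not part of the job.

How it is judged:
By the outcome, as a careful person would: the job done as asked, in the order asked, and still so for the second after the job is handed in, with the robot touching nothing.
It also fails if it takes over 104 s, if anything falls off the work surface, if the arm or the gripper's body presses on something with over 40 N, if the wrist force passes 120 N, or if a joint passes its speed limit or range.

## Working session

There is one attempt and no reset: what is moved stays moved. The work goes in short steps, Python scripts to look and compute and a shell command to move; the robot and the scene stay as the last step left them, time stands still between calls to the robot, and variables do not carry over. Pictures are saved under pics/ and viewed, at most 14 in all, crops included, and the job is handed in when it is done.

```bash
mkdir -p pics; python3 - <<'E'
from plant import env, optics
import cv2
s=env.state(); print({k:s[k] for k in("time","position","tool_rot","opening","force")})
for n in("top","side"):
    f=optics.grab_frame(n); cv2.imwrite(f"pics/{n}0.png",f["pixels"][:,:,::-1]); print(n,f["camera_matrix"],f["xyz"],f["orientation"])
E
```

```text
{'time': 0.0, 'position': array([ 0.23309009, -0.63302025,  0.24142802]), 'tool_rot': array([-3.13992988e+00,  9.30340321e-05,  3.52816422e-01]), 'opening': 1.0030060888116326, 'force': array([0.12341457, 0.54013353, 0.38302061])}
top [[571.07999775   0.         317.79691072]
 [  0.         571.07999775 249.59109375]
 [  0.           0.           1.        ]] [ 0.55142    -0.00134257  1.32183402] [-3.08500552  0.01506091 -1.58980334]
side [[623.98208461   0.         319.24136531]
 [  0.         623.98208461 239.34039876]
 [  0.           0.           1.        ]] [ 0.47987533 -0.94730011  0.98556212] [-2.3338337   0.00279414 -0.14508195]
```

View pics/top0.png

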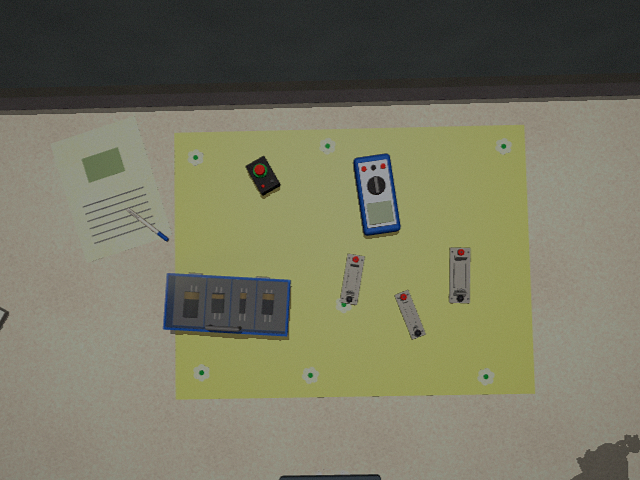

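View pics/side0.png

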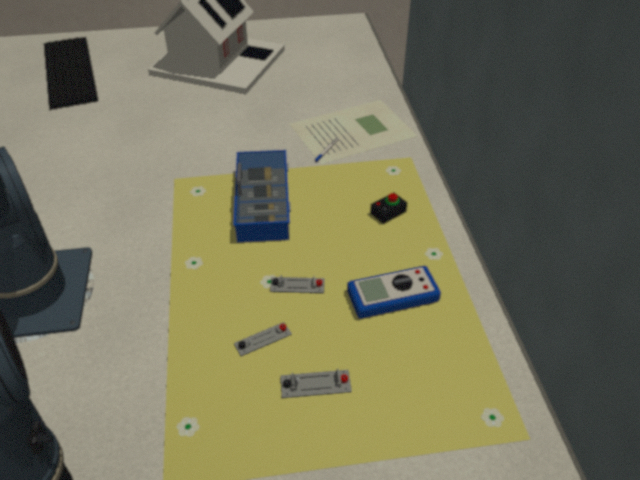

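```bash
python3 - <<'E'
import cv2
im=cv2.imread("pics/top0.png")
for n,(a,b,c,d) in dict(box=(155,300,262,347),hold=(335,480,240,345)).items():
    cv2.imwrite(f"pics/c_{n}.png",cv2.resize(im[c:d,a:b],None,fx=5,fy=5,interpolation=cv2.INTER_CUBIC))
E
```

```text
(no output)
```

View pics/c_box.png

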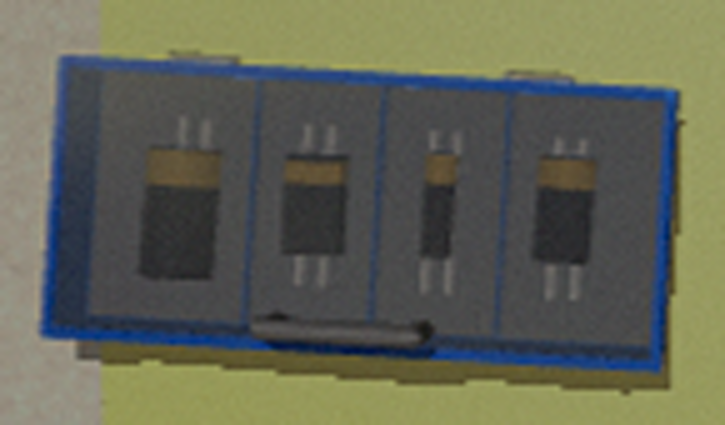

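View pics/c_hold.png

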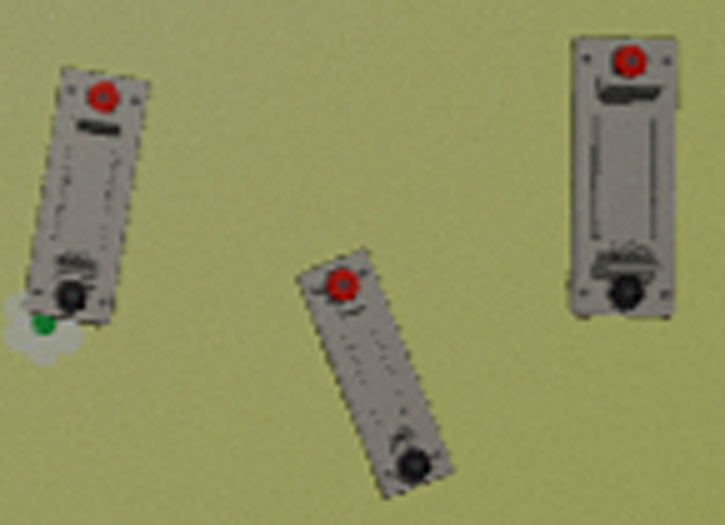

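```bash
cat > h.py <<'E'
import numpy as np, cv2
from scipy.spatial.transform import Rotation as R
from plant import env, optics
def ray(K,P,Rm,px,z):
    d=Rm@np.linalg.solve(K,[px[0],px[1],1.]); return P+d*(z-P[2])/d[2]
def fixed(n):
    f=optics.grab_frame(n); return f["camera_matrix"],np.array(f["xyz"]),R.from_euler("xyz",f["orientation"]).as_matrix(),f["pixels"]
def wrist():
    s=env.state(); f=optics.grab_frame("wrist"); H=np.array(f["hand_eye"])
    Rt=R.from_euler("xyz",s["tool_rot"]).as_matrix()
    return f["camera_matrix"],np.array(s["position"])+Rt@H[:3,3],Rt@H[:3,:3],f["pixels"]
def rel(p,yaw,tool_down=True):
    """Row numbers from current pose to TCP p, tool down with yaw (shift in current tool axes)"""
    s=env.state(); R0=R.from_euler("xyz",s["tool_rot"]); R1=R.from_euler("xyz",[np.pi,0,yaw])
    return np.round(np.r_[(R0.inv()*R1).as_rotvec()/np.pi, R0.inv().apply(np.array(p)-s["position"])/0.8],4)
E
python3 - <<'E'
from h import *
K,P,Rm,_=fixed("top")
g=lambda x0,y0,l,z:np.array([ray(K,P,Rm,(x0+(a-2)/5,y0+(b-2)/5),z) for a,b in l])
c=g(155,262,[(60,56),(680,90),(660,370),(42,338)],.052)
u=lambda v:np.degrees(np.arctan2(v[1],v[0]))
print("box",c.mean(0),c, u(c[0]-c[3]),u(c[1]-c[2]),u(c[0]-c[1])-90)
print("handle",g(155,262,[(255,325),(430,338)],.094))
print("cells",g(155,262,[(180,213),(315,205),(437,205),(565,210)],.025))
for n,l,r in(("med",[(62,68),(150,80),(112,326),(26,318)],[(104,96),(71,296)]),("small",[(296,272),(368,249),(455,471),(385,498)],[(343,284),(413,465)]),("large",[(573,37),(678,39),(673,317),(570,315)],[(630,60),(626,292)])):
    h=g(335,240,l,.006); s=g(335,240,r,.016)
    print(n,h.mean(0),u(h[0]-h[3]),u(h[1]-h[2]),"sock",s.mean(0),u(s[0]-s[1]))
s=env.state();K,P,Rm,_=wrist();print("wristcam in tool",optics.grab_frame("wrist")["hand_eye"],K)
E
```

```text
box [0.5062547  0.22126182 0.052     ] [[0.57855537 0.35471484 0.052     ]
 [0.55812658 0.07811893 0.052     ]
 [0.43470134 0.08898222 0.052     ]
 [0.45363549 0.36323129 0.052     ]] -3.900120233994562 -5.029931131190368 -4.224074559632157
handle [[0.46077951 0.25946369 0.094     ]
 [0.45390487 0.18434853 0.094     ]]
cells [[0.50684107 0.30787273 0.025     ]
 [0.50932518 0.24638963 0.025     ]
 [0.50830088 0.19092312 0.025     ]
 [0.50497043 0.13283698 0.025     ]]
med [ 0.5567239  -0.06052859  0.006     ] -9.431022981566757 -10.111727852586421 sock [ 0.55754726 -0.06009902  0.016     ] -10.652382209498107
small [ 0.47447727 -0.19056347  0.006     ] 20.05238262273491 19.868707876290514 sock [ 0.47409855 -0.19002117  0.016     ] 19.652824371094475
large [ 0.56169461 -0.3063764   0.006     ] -2.447006243565138 -2.9744231509130827 sock [ 0.56197927 -0.30611888  0.016     ] -2.878715429554267
wristcam in tool [[-5.31002801e-04 -9.45589624e-01 -3.25361308e-01  8.38469781e-02]
 [ 9.99999854e-01 -5.35194547e-04 -7.66173234e-05 -8.30735826e-04]
 [-1.01683052e-04 -3.25361301e-01  9.45589770e-01 -1.31849396e-01]
 [ 0.00000000e+00  0.00000000e+00  0.00000000e+00  1.00000000e+00]] [[340.82898952   0.         310.18949461]
 [  0.         340.82898952 237.62501732]
 [  0.           0.           1.        ]]
```

```bash
cat >> h.py <<'E'
def rr(p0,y0,p1,y1):
    """rows numbers between two tool-down poses"""
    A=R.from_euler("xyz",[np.pi,0,y0]);B=R.from_euler("xyz",[np.pi,0,y1])
    return np.round(np.r_[(A.inv()*B).as_rotvec()/np.pi, A.inv().apply(np.subtract(p1,p0))/0.8],4)
E
python3 - <<'E'
from h import *
a=(.55,-.2,.24); print(rel(a,.9)); print(rr(a,.9,(.457,.222,.20),1.494))
E
```

```text
[-2.000e-04 -1.000e-04 -1.742e-01  5.588e-01 -3.713e-01  2.600e-03]
[ 0.      0.     -0.1891  0.3409 -0.419   0.05  ]
```

```bash
python3 -m jog '0 0 -.1742 .5588 -.3713 .0026 1;0 0 -.1742 .5588 -.3713 .0026 1;0 0 -.1742 .5588 -.3713 .0026 1;0 0 -.1742 .5588 -.3713 .0026 1;0 0 -.1742 .5588 -.3713 .0026 1;0 0 -.1742 .5588 -.3713 .0026 1;0 0 -.1742 .5588 -.3713 .0026 1;0 0 -.1742 .5588 -.3713 .0026 1;0 0 -.1742 .5588 -.3713 .0026 1;0 0 -.1742 .5588 -.3713 .0026 1'
python3 -c "
from h import *
print(rel((.457,.222,.2),1.494))"
```

```text
time: 1.08
position: [0.48, -0.2954, 0.2408]
tool_rot: [3.141, 0.0, 0.9]
force: [1.1, -0.3, 0.0]
opening: 0.996
grip_force: 0.0
[ 1.000e-04  0.000e+00 -1.891e-01  4.886e-01 -4.247e-01  5.090e-02]
```

```bash
python3 -m jog '0 0 -.1891 .4886 -.4247 .051 0;0 0 -.1891 .4886 -.4247 .051 0;0 0 -.1891 .4886 -.4247 .051 0;0 0 -.1891 .4886 -.4247 .051 0;0 0 -.1891 .4886 -.4247 .051 0;0 0 -.1891 .4886 -.4247 .051 0;0 0 -.1891 .4886 -.4247 .051 0;0 0 -.1891 .4886 -.4247 .051 0;0 0 -.1891 .4886 -.4247 .051 0;0 0 -.1891 .4886 -.4247 .051 0'
python3 -c "
from h import *
print(rel((.457,.222,.2),1.494))
f=wrist()[3]; cv2.imwrite('pics/w1.png',f[:,:,::-1])"
```

```text
time: 1.92
position: [0.4602, 0.1196, 0.208]
tool_rot: [3.141, 0.0, 1.494]
force: [1.5, 0.9, -0.6]
opening: 0.502
grip_force: 0.0
[ 2.000e-04  0.000e+00 -1.000e-04  1.273e-01 -1.390e-02  1.010e-02]
```

View pics/w1.png

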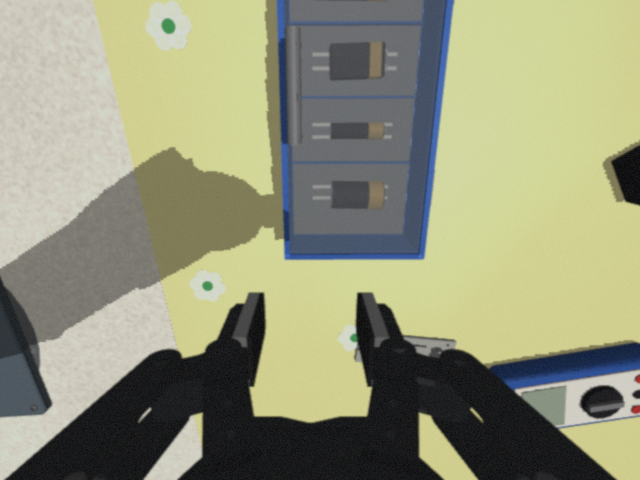

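```bash
python3 -c "
from h import *
K,P,Rm,_=wrist()
for p,z in(((293,28),.094),((296,142),.094),((286,258),.052),((424,258),.052),((452,0),.052),((279,0),.052),((360,61),.023),((358,131),.014),((358,195),.023)): print(p,ray(K,P,Rm,p,z).round(4))"

```

```text
(293, 28) [0.4577 0.2705 0.094 ]
(296, 142) [0.4539 0.2011 0.094 ]
(286, 258) [0.4348 0.098  0.052 ]
(424, 258) [0.5604 0.0894 0.052 ]
(452, 0) [0.5728 0.2901 0.052 ]
(279, 0) [0.4479 0.2985 0.052 ]
(360, 61) [0.5096 0.2591 0.023 ]
(358, 131) [0.5079 0.203  0.014 ]
(358, 195) [0.5054 0.1456 0.023 ]
```

```bash
python3 -c "
from h import *
print(env.state()['position'],rel((.456,.222,.086),1.498), rel((.456,.222,.125),1.498))"

```

```text
[0.45971401 0.12557842 0.20816429] [ 1.000e-04 -1.300e-03  2.000e-03  1.193e-01 -1.270e-02  1.532e-01] [ 1.000e-04 -1.300e-03  2.000e-03  1.195e-01 -1.270e-02  1.044e-01]
```

```bash
python3 -m jog '0 0 0 .121 -.0127 .09 0;0 0 0 .121 -.0127 .09 0;0 0 0 .121 -.0127 .09 0;0 0 0 .121 -.0127 .09 0;0 0 0 .121 -.0127 .153 0;0 0 0 .121 -.0127 .153 0;0 0 0 .121 -.0127 .153 0;0 0 0 .121 -.0127 .153 0;0 0 0 .121 -.0127 .153 -.6;0 0 0 .121 -.0127 .153 -1' 30
python3 -m jog '0 0 0 0 0 0 -1;0 0 0 0 0 0 -1;0 0 0 0 0 0 -1;0 0 0 0 0 0 -1;0 0 0 0 0 0 -1;0 0 0 0 0 0 -1;0 0 0 0 0 0 -1;0 0 0 0 0 0 -1;0 0 0 0 0 0 -1;0 0 0 0 0 0 -1' 30
```

```text
time: 2.85
position: [0.4588, 0.2151, 0.0871]
tool_rot: [3.14, -0.001, 1.493]
force: [0.2, -0.1, 0.3]
opening: 0.226
grip_force: 0.0
time: 3.68
position: [0.4565, 0.2152, 0.0869]
tool_rot: [-3.141, 0.0, 1.495]
force: [-9.4, -0.1, 11.0]
opening: 0.103
grip_force: 29.3
```

```bash
python3 -m jog '0 0 0 0 .0063 -.014 -1;0 0 0 0 .014 -.0274 -1;0 0 0 0 .023 -.0399 -1;0 0 0 0 .0333 -.0514 -1;0 0 0 0 .0448 -.0616 -1;0 0 0 0 .0571 -.0708 -1;0 0 0 0 .0705 -.0785 -1;0 0 0 0 .0845 -.0848 -1;0 0 0 0 .0991 -.0895 -1;0 0 0 0 .1143 -.0928 -1' 30
```

```text
time: 4.52
position: [0.5492, 0.2083, 0.1615]
tool_rot: [3.141, -0.001, 1.494]
force: [-2.5, 1.4, -0.1]
opening: 0.101
grip_force: 29.9
```

```bash
python3 -m jog '0 0 0 0 .0153 -.0016 -1;0 0 0 0 .0308 -.0016 -1;0 0 0 0 .046 0 -1;0 0 0 0 .0611 .0031 -1;0 0 0 0 .0758 .0078 -1;0 0 0 0 .0875 .0129 -1;0 0 0 0 .0988 .019 -1;0 0 0 0 .1053 .0231 -1;0 0 0 0 .1053 .0231 -1;0 0 0 0 .1053 .0231 -1' 30
python3 - <<'E'
from h import *
f=fixed("side")[3]; cv2.imwrite("pics/s1.png",cv2.resize(f[60:300,140:460,::-1],None,fx=2.5,fy=2.5))
E
```

```text
time: 5.35
position: [0.6337, 0.2019, 0.1417]
tool_rot: [3.14, -0.001, 1.494]
force: [2.1, 2.4, 3.5]
opening: 0.104
grip_force: 30.3
```

View pics/s1.png

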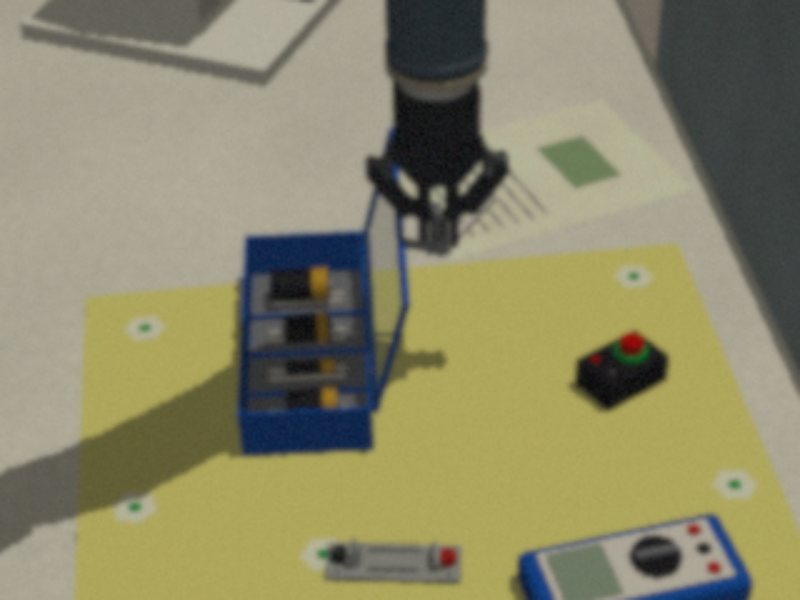

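```bash
python3 -m jog '0 0 0 0 0 0 -.4;0 0 0 0 0 0 -.4;0 0 0 0 0 0 -.4;0 0 0 0 0 0 -.4;0 0 0 0 0 0 -.4;0 0 0 0 0 -.04 -.4;0 0 0 0 0 -.08 -.4;0 0 0 0 0 -.12 -.4;0 0 0 0 0 -.16 -.4;0 0 0 0 0 -.16 -.4'
python3 - <<'E'
from h import *
print(rel((.47,.22,.29),np.pi-.073), rel((.50,.22,.25),np.pi-.073))
f=fixed("side")[3]; cv2.imwrite("pics/s2.png",cv2.resize(f[60:300,140:460,::-1],None,fx=2,fy=2))
E
```

```text
time: 6.23
position: [0.6351, 0.2031, 0.2763]
tool_rot: [3.133, -0.004, 1.494]
force: [0.1, 0.1, 0.7]
opening: 0.298
grip_force: 0.0
[ 0.0032  0.001  -0.5012  0.0053 -0.2072 -0.0189] [ 0.0032  0.001  -0.5012  0.008  -0.1703  0.0315]
```

View pics/s2.png

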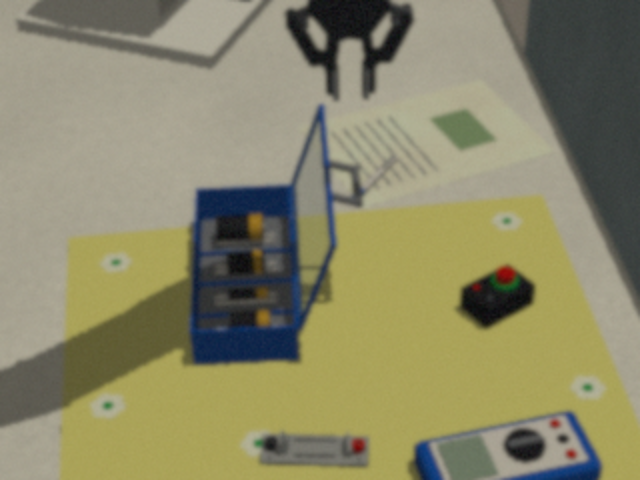

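```bash
python3 -m jog '0 0 -.5 .007 -.17 0 0;0 0 -.5 .007 -.17 0 0;0 0 -.5 .007 -.17 0 0;0 0 -.5 .007 -.17 0 0;0 0 -.5 .007 -.17 .06 0;0 0 -.5 .007 -.17 .06 0;0 0 -.5 .007 -.17 .06 0;0 0 -.5 .007 -.17 .06 0;0 0 -.5 .007 -.17 .06 0;0 0 -.5 .007 -.17 .06 0'
python3 - <<'E'
from h import *
print(rel((.5,.22,.225),np.pi-.073))
E
```

```text
time: 7.12
position: [0.4973, 0.2173, 0.2204]
tool_rot: [-3.14, -0.001, 2.75]
force: [0.3, -0.3, 0.6]
opening: 0.5
grip_force: 0.0
[-0.0003 -0.0004 -0.1013 -0.0018  0.0044 -0.0058]
```

```bash
python3 -m jog '0 0 -.1013 0 0 0 0;0 0 -.1013 0 0 0 0;0 0 -.1013 0 0 0 0;0 0 -.1013 0 0 0 0;0 0 -.1013 0 0 0 0;0 0 -.1013 0 0 0 0;0 0 -.1013 0 0 0 0;0 0 -.1013 0 0 0 0;0 0 -.1013 0 0 0 0;0 0 -.1013 0 0 0 0'
python3 - <<'E'
from h import *
K,P,Rm,f=wrist(); cv2.imwrite('pics/w2.png',f[:,:,::-1]); np.savez("w2",K=K,P=P,R=Rm); print(P)
E
```

```text
time: 7.95
position: [0.4978, 0.2178, 0.2214]
tool_rot: [-3.142, 0.0, 3.062]
force: [-0.5, 0.3, 0.5]
opening: 0.504
grip_force: 0.0
[0.41374083 0.22518094 0.3532129 ]
```

View pics/w2.png

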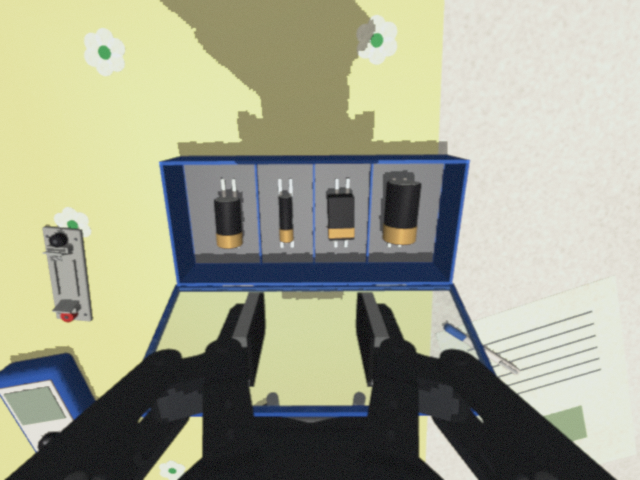

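```bash
python3 - <<'E'
import cv2
im=cv2.imread("pics/w2.png")[150:300,155:475]; cv2.imwrite("pics/w2c.png",cv2.resize(im,None,fx=2.5,fy=2.5,interpolation=cv2.INTER_CUBIC))
E
```

```text
(no output)
```

View pics/w2c.png

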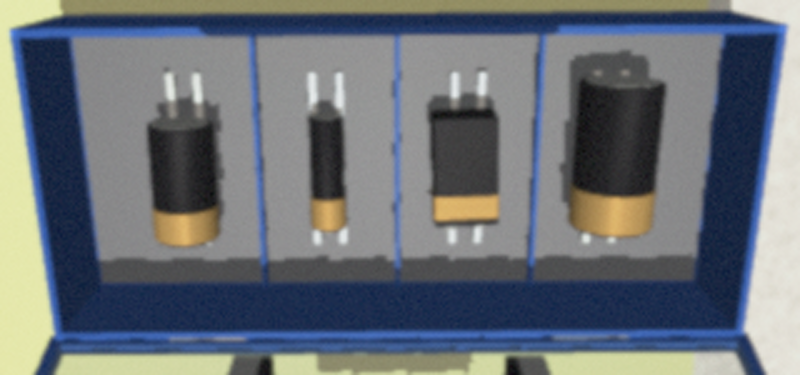

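```bash
python3 - <<'E'
from h import *
d=np.load("w2.npz"); K,P,Rm=d["K"],d["P"],d["R"]
for n,m,p,z in(("L",(620,86),(612,236),.0395),("M",(182,124),(187,244),.0326),("S",(325,114),(330,231),.0203)):
    q=[ray(K,P,Rm,(155+(a-.75)/2.5,150+(b-.75)/2.5),z)for a,b in(m,p)]; v=q[1]-q[0]
    print(n,(q[0]+q[1])/2,np.linalg.norm(v),np.degrees(np.arctan2(v[1],v[0])))
c=[ray(K,P,Rm,(155+a/2.5,150+b/2.5),.052)for a,b in((14,32),(784,30),(742,333),(60,336))];print(np.mean(c,0),c)
E
```

```text
L [0.50568734 0.30455124 0.0395    ] 0.05903399500288675 -2.5643815206425304
M [0.50322925 0.13759248 0.0326    ] 0.04914633595574238 -6.76740220763155
S [0.50644518 0.19283684 0.0203    ] 0.049272868059785015 -3.5664900965859254
[0.50696865 0.2221058  0.052     ] [array([0.43825123, 0.09278582, 0.052     ]), array([0.45895423, 0.3595391 , 0.052     ]), array([0.57537067, 0.35141495, 0.052     ]), array([0.55529848, 0.08468334, 0.052     ])]
```

```bash
python3 - <<'E'
from h import *
print(rel((.506,.3045,.023),np.pi-.07))
print("lift->large holder", rr((.506,.3045,.023),np.pi-.07,(.562,-.306,.1),np.pi-.048))
E
```

```text
[ 0.      0.     -0.003  -0.0015  0.1089  0.248 ]
lift->large holder [ 0.      0.     -0.007  -0.1232 -0.7564 -0.0963]
```

```bash
python3 -m jog '0 0 -.003 -.0015 .1089 0 .1;0 0 -.003 -.0015 .1089 0 .1;0 0 -.003 -.0015 .1089 0.05 .1;0 0 -.003 -.0015 .1089 .10 .1;0 0 -.003 -.0015 .1089 .15 .1;0 0 -.003 -.0015 .1089 .19 .1;0 0 -.003 -.0015 .1089 .22 .1;0 0 -.003 -.0015 .1089 .24 .1;0 0 -.003 -.0015 .1089 .248 .1;0 0 -.003 -.0015 .1089 .248 .1' 40
python3 -m jog '0 0 0 0 0 0 -.4;0 0 0 0 0 0 -.4;0 0 0 0 0 0 -.4;0 0 0 0 0 0 -.4;0 0 0 0 0 0 -.4;0 0 0 0 0 0 -.4;0 0 0 0 0 0 -.4;0 0 0 0 0 0 -.4;0 0 0 0 0 0 -.4;0 0 0 0 0 0 -.4' 40
```

```text
time: 8.83
position: [0.5053, 0.3041, 0.0216]
tool_rot: [-3.14, -0.002, 3.072]
force: [-0.5, 0.3, -0.1]
opening: 0.552
grip_force: 0.0
time: 9.67
position: [0.5066, 0.3048, 0.0241]
tool_rot: [3.141, 0.002, 3.072]
force: [-1.1, -0.8, 7.2]
opening: 0.371
grip_force: 40.5
```

```bash
python3 -m jog '0 0 0 0 0 -.04 -.4;0 0 0 0 0 -.09 -.4;0 0 0 0 0 -.13 -.4;0 0 -.007 -.0123 -.04 -.13 -.4;0 0 -.007 -.02 -.08 -.13 -.4;0 0 -.007 -.03 -.13 -.13 -.4;0 0 -.007 -.04 -.18 -.13 -.4;0 0 -.007 -.05 -.23 -.13 -.4;0 0 -.007 -.06 -.28 -.13 -.4;0 0 -.007 -.07 -.33 -.13 -.4' 40
python3 - <<'E'
from h import *
print(rel((.50,-.306,.13),np.pi-.048)) 
E
```

```text
time: 10.5
position: [0.5432, 0.0349, 0.1271]
tool_rot: [-3.141, 0.0, 3.094]
force: [1.0, -0.2, -0.8]
opening: 0.368
grip_force: 40.5
[-2.000e-04  0.000e+00  0.000e+00  3.350e-02 -4.282e-01 -3.400e-03]
```

```bash
python3 -m jog '0 0 0 -.0165 -.05 -.03 -.4;0 0 0 -.0165 -.10 -.05 -.4;0 0 0 -.0165 -.15 -.07 -.4;0 0 0 -.0165 -.20 -.09 -.4;0 0 0 -.0165 -.25 -.09 -.4;0 0 0 -.0165 -.28 -.09 -.4;0 0 0 -.0165 -.28 -.09 -.4;0 0 0 -.0165 -.28 -.09 -.4;0 0 0 -.0165 -.28 -.09 -.4;0 0 0 -.0165 -.28 -.09 -.4' 40
python3 - <<'E'
from h import *
K,P,Rm,f=wrist(); cv2.imwrite('pics/w3.png',f[:,:,::-1]); np.savez("w3",K=K,P=P,R=Rm); print(P)
E
```

```text
time: 11.33
position: [0.546, -0.1856, 0.1991]
tool_rot: [3.141, 0.0, 3.096]
force: [-0.4, 0.7, -1.8]
opening: 0.372
grip_force: 40.5
[ 0.46170452 -0.18110274  0.33092376]
```

View pics/w3.png

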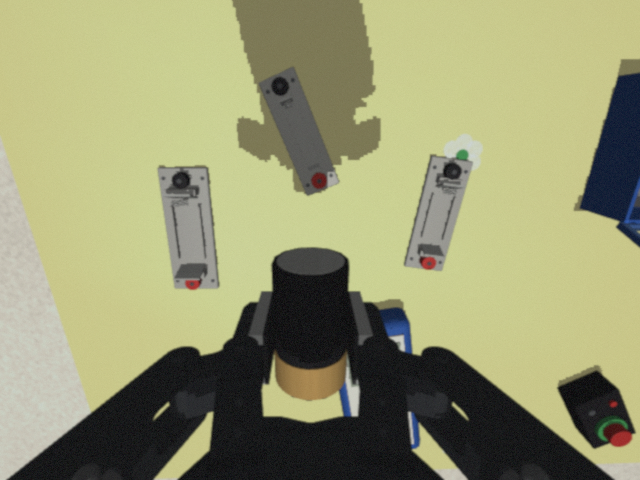

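```bash
python3 - <<'E'
from h import *
d=np.load("w3.npz"); K,P,Rm=d["K"],d["P"],d["R"]
for n,l,s in(("L",[(159,167),(208,167),(218,288),(174,290)],[(181,180),(193,283)]),("S",[(258,82),(294,67),(340,182),(307,195)],[(280,86),(319,180)]),("M",[(432,155),(472,160),(441,271),(405,265)],[(452,171),(428,263)])):
    c=np.array([ray(K,P,Rm,p,.006)for p in l]); v=(c[2]+c[3]-c[0]-c[1])/2
    t=np.array([ray(K,P,Rm,p,.016)for p in s]); w=t[1]-t[0]
    a=lambda v:(np.linalg.norm(v),np.degrees(np.arctan2(v[1],v[0])))
    print(n,c.mean(0),a(v),"sock",t.mean(0),a(w))
E
```

```text
L [ 0.56171775 -0.30600216  0.006     ] (np.float64(0.12808915410526692), np.float64(-3.6455609791223553)) sock [ 0.56099396 -0.3052918   0.016     ] (np.float64(0.10542469017733258), np.float64(-3.0392116257788984))
S [ 0.47366207 -0.18999262  0.006     ] (np.float64(0.10808918283111699), np.float64(20.442249453043807)) sock [ 0.47370261 -0.19021935  0.016     ] (np.float64(0.08645968527549058), np.float64(20.309967157019265))
M [ 0.55653375 -0.06028012  0.006     ] (np.float64(0.11348170268851834), np.float64(-10.196407248033118)) sock [ 0.55705383 -0.06117189  0.016     ] (np.float64(0.09220341680693588), np.float64(-9.92419634090578))
```

```bash
python3 -c "
from h import *
print(rel((.5625,-.3058,.0238),np.pi-.052),rel((.5625,-.3058,.08),np.pi-.052))"
```

```text
[ 1.000e-04  0.000e+00  2.200e-03 -2.730e-02 -1.494e-01  2.191e-01] [ 1.000e-04  0.000e+00  2.200e-03 -2.730e-02 -1.493e-01  1.488e-01]
```

```bash
python3 -m jog '0 0 .0022 -.014 -.05 0 -.4;0 0 .0022 -.0273 -.10 .03 -.4;0 0 .0022 -.0273 -.1494 .06 -.4;0 0 .0022 -.0273 -.1494 .11 -.4;0 0 .0022 -.0273 -.1494 .15 -.4;0 0 .0022 -.0273 -.1494 .18 -.4;0 0 .0022 -.0273 -.1494 .18 -.4;0 0 .0022 -.0273 -.1494 .18 -.4;0 0 .0022 -.0273 -.1494 .18 -.4;0 0 .0022 -.0273 -.1494 .18 -.4' 40
python3 -c "
from h import *
print(rel((.5625,-.3058,.0238),np.pi-.052))"
```

```text
time: 12.22
position: [0.5637, -0.3072, 0.0573]
tool_rot: [-3.141, 0.003, 3.088]
force: [-0.1, 0.9, -0.6]
opening: 0.374
grip_force: 40.4
[-0.0003  0.0011 -0.0005  0.0018  0.0017  0.0419]
```

```bash
python3 -m jog '0 0 0 .001 .0015 .01 -.4;0 0 0 .001 .0015 .02 -.4;0 0 0 .001 .0015 .028 -.4;0 0 0 .001 .0015 .034 -.4;0 0 0 .001 .0015 .038 -.4;0 0 0 .001 .0015 .041 -.4;0 0 0 .001 .0015 .041 -.4;0 0 0 .001 .0015 .041 -.4;0 0 0 .001 .0015 .041 -.4;0 0 0 .001 .0015 .041 -.4' 40
python3 -c "
from h import *
print(rel((.5625,-.3058,.0238),np.pi-.052))"
```

```text
time: 13.05
position: [0.5611, -0.3068, 0.0232]
tool_rot: [-3.14, -0.0, 3.087]
force: [-6.0, 0.1, 12.6]
opening: 0.373
grip_force: 41.9
[-0.0004 -0.0001 -0.001  -0.0017  0.0014 -0.0007]
```

```bash
python3 -m jog '0 0 0 0 0 0 .1;0 0 0 0 0 0 .1;0 0 0 0 0 0 .1;0 0 0 0 0 0 .1;0 0 0 0 0 -.02 .1;0 0 0 0 0 -.05 .1;0 0 0 0 0 -.10 .1;0 0 0 0 .03 -.15 .1;0 0 0 0 .08 -.18 .1;0 0 0 0 .13 -.2 .1' 40
python3 - <<'E'
from h import *
print(rel((.503,.1376,.16),np.pi-.076))
K,P,Rm,f=wrist(); cv2.imwrite('pics/w4.png',cv2.resize(f[120:330,90:310,::-1],None,fx=2.5,fy=2.5))
E
```

```text
time: 13.88
position: [0.5671, -0.2128, 0.1802]
tool_rot: [-3.141, 0.003, 3.083]
force: [0.6, 0.5, 0.0]
opening: 0.551
grip_force: 0.0
[-3.000e-04  9.000e-04  5.600e-03  1.056e-01  4.326e-01  2.450e-02]
```

View pics/w4.png

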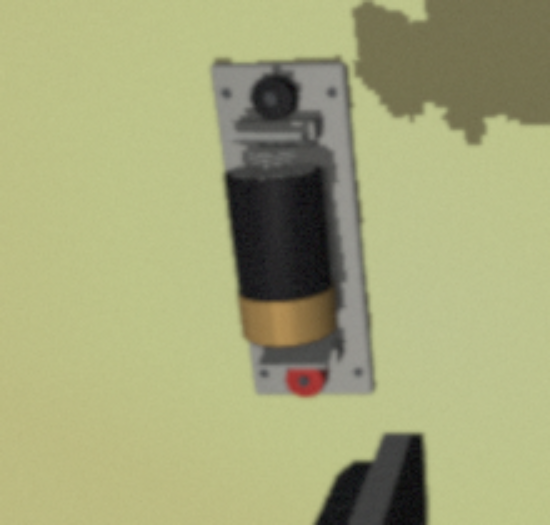

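```bash
python3 -m jog '0 0 .0085 .012 .05 0 0;0 0 .0085 .024 .10 0 0;0 0 .0085 .036 .15 0 0;0 0 .0085 .048 .20 0 0;0 0 .0085 .06 .25 0 0;0 0 .0085 .072 .30 0 0;0 0 .0085 .084 .35 0 0;0 0 .0085 .096 .40 .02 0;0 0 .0085 .1056 .4326 .04 0;0 0 .0085 .1056 .4326 .06 0' 30
python3 -c "
from h import *
print(rel((.5035,.1378,.0222),np.pi-.082))"
```

```text
time: 14.77
position: [0.4995, 0.1456, 0.1302]
tool_rot: [3.136, 0.001, 3.069]
force: [-0.2, 0.2, -0.6]
opening: 0.502
grip_force: 0.0
[ 0.0016  0.0004  0.003  -0.0055 -0.01    0.1349]
```

```bash
python3 -m jog '0 0 .003 -.0055 -.01 .02 0;0 0 .003 -.0055 -.01 .04 0;0 0 .003 -.0055 -.01 .06 0;0 0 .003 -.0055 -.01 .07 0;0 0 .003 -.0055 -.01 .075 0;0 0 .003 -.0055 -.01 .075 0;0 0 .003 -.0055 -.01 .075 0;0 0 .003 -.0055 -.01 .075 0;0 0 .003 -.0055 -.01 .075 0;0 0 .003 -.0055 -.01 .075 0' 30
python3 -c "
from h import *
print(rel((.5035,.1378,.0222),np.pi-.082))"
```

```text
time: 15.6
position: [0.5051, 0.1296, 0.0704]
tool_rot: [3.141, 0.001, 3.051]
force: [0.0, -0.7, 0.3]
opening: 0.5
grip_force: 0.0
[ 0.0001  0.0003 -0.0029  0.003   0.01    0.0603]
```

```bash
python3 -m jog '0 0 -.0029 .003 .01 0 0;0 0 -.0029 .003 .01 .01 0;0 0 -.0029 .003 .01 .03 0;0 0 -.0029 .003 .01 .045 0;0 0 -.0029 .003 .01 .055 0;0 0 -.0029 .003 .01 .06 0;0 0 -.0029 .003 .01 .06 0;0 0 -.0029 .003 .01 .06 -.2;0 0 -.0029 .003 .01 .06 -.5;0 0 -.0029 .003 .01 .06 -.6' 30
python3 -m jog '0 0 0 0 0 0 -.6;0 0 0 0 0 0 -.6;0 0 0 0 0 0 -.6;0 0 0 0 0 0 -.6;0 0 0 0 0 0 -.6;0 0 0 0 0 0 -.6;0 0 0 0 0 0 -.6;0 0 0 0 0 0 -.6;0 0 0 0 0 0 -.6;0 0 0 0 0 0 -.6' 30
python3 -c "
from h import *
print(rr((.5035,.1378,.0222),np.pi-.082,(.5575,-.0605,.06),np.pi-.176))"
```

```text
time: 16.43
position: [0.5034, 0.1378, 0.0223]
tool_rot: [3.141, 0.001, 3.06]
force: [-0.0, -0.3, -0.4]
opening: 0.295
grip_force: 29.6
time: 17.27
position: [0.5034, 0.1378, 0.0221]
tool_rot: [3.141, 0.001, 3.06]
force: [-0.5, -0.4, 6.0]
opening: 0.293
grip_force: 30.1
[ 0.     -0.      0.0299 -0.0876 -0.2415 -0.0473]
```

```bash
python3 -m jog '0 0 0 0 0 -.045 -.6;0 0 0 0 0 -.09 -.6;0 0 .01 0 -.02 -.125 -.6;0 0 .02 -.03 -.07 -.125 -.6;0 0 .03 -.06 -.12 -.125 -.6;0 0 .03 -.0868 -.17 -.125 -.6;0 0 .03 -.0868 -.21 -.125 -.6;0 0 .03 -.0868 -.2415 -.10 -.6;0 0 .03 -.0868 -.2415 -.075 -.6;0 0 .03 -.0868 -.2415 -.06 -.6' 30
python3 -m jog '0 0 0 0 0 0 -.6;0 0 0 0 0 0 -.6;0 0 0 0 0 0 -.6;0 0 0 0 0 0 -.6;0 0 0 0 0 0 -.6;0 0 0 0 0 0 -.6;0 0 0 0 0 0 -.6;0 0 0 0 0 0 -.6;0 0 0 0 0 0 -.6;0 0 0 0 0 0 -.6' 30
python3 -c "
from h import *
print(rel((.5568,-.0605,.0218),np.pi-.176))"
```

```text
time: 18.1
position: [0.5554, -0.0633, 0.0678]
tool_rot: [-3.141, -0.002, 2.961]
force: [-0.6, 1.1, 0.3]
opening: 0.292
grip_force: 29.9
time: 18.93
position: [0.5565, -0.0605, 0.0698]
tool_rot: [-3.142, 0.0, 2.966]
force: [1.2, -0.3, -0.7]
opening: 0.291
grip_force: 29.9
[-0.      0.     -0.     -0.0003  0.0001  0.06  ]
```

```bash
python3 -m jog '0 0 0 0 0 .015 -.6;0 0 0 0 0 .03 -.6;0 0 0 0 0 .042 -.6;0 0 0 0 0 .05 -.6;0 0 0 0 0 .055 -.6;0 0 0 0 0 .058 -.6;0 0 0 0 0 .06 -.6;0 0 0 0 0 .06 -.6;0 0 0 0 0 .06 -.6;0 0 0 0 0 .06 -.6' 30
python3 -m jog '0 0 0 0 0 0 -.2;0 0 0 0 0 0 -.2;0 0 0 0 0 0 -.2;0 0 0 0 0 0 -.2;0 0 0 0 0 -.02 -.2;0 0 0 0 0 -.05 -.2;0 0 0 0 0 -.09 -.2;0 0 0 0 .05 -.13 -.2;0 0 0 0 .1 -.15 -.2;0 0 0 0 .1 -.15 -.2' 30
python3 - <<'E'
from h import *
K,P,Rm,f=wrist(); cv2.imwrite('pics/w5.png',cv2.resize(f[90:330,60:320,::-1],None,fx=2.2,fy=2.2))
print(rel((.5065,.193,.06),np.pi-.072))
E
```

```text
time: 19.77
position: [0.5568, -0.0605, 0.0222]
tool_rot: [3.142, 0.001, 2.966]
force: [-0.0, -0.2, -1.1]
opening: 0.296
grip_force: 30.0
time: 20.6
position: [0.5726, 0.0251, 0.1459]
tool_rot: [3.136, 0.006, 2.97]
force: [0.6, 1.8, 0.6]
opening: 0.401
grip_force: 0.0
[ 0.0016  0.0017 -0.0312  0.1172  0.1924  0.1071]
```

View pics/w5.png

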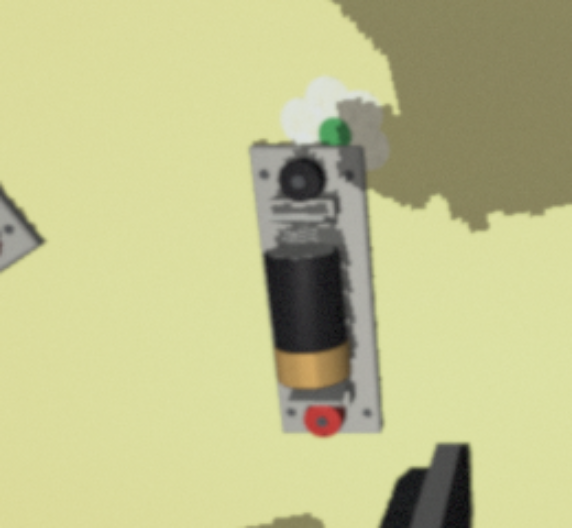

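```bash
python3 -m jog '0 0 -.0312 .03 .04 0 -.2;0 0 -.0312 .06 .08 0 -.2;0 0 -.0312 .09 .12 0 -.2;0 0 -.0312 .1172 .16 0.02 -.2;0 0 -.0312 .1172 .19 .04 -.2;0 0 -.0312 .1172 .1924 .057 -.2;0 0 -.0312 .1172 .1924 .057 -.2;0 0 -.0312 .1172 .1924 .057 -.2;0 0 -.0312 .1172 .1924 .057 -.2;0 0 -.0312 .1172 .1924 .057 -.2' 25
python3 -c "
from h import *
print(rel((.5065,.193,.0192),np.pi-.074))"
```

```text
time: 21.48
position: [0.5057, 0.1851, 0.0968]
tool_rot: [-3.141, 0.001, 3.062]
force: [0.2, -0.3, 0.6]
opening: 0.399
grip_force: 0.0
[-0.0001  0.0002 -0.0018 -0.0001  0.0099  0.097 ]
```

```bash
python3 -m jog '0 0 -.0018 0 .0099 .02 -.2;0 0 -.0018 0 .0099 .05 -.2;0 0 -.0018 0 .0099 .075 -.2;0 0 -.0018 0 .0099 .09 -.2;0 0 -.0018 0 .0099 .097 -.2;0 0 -.0018 0 .0099 .097 -.2;0 0 -.0018 0 .0099 .097 -.2;0 0 -.0018 0 .0099 .097 -.5;0 0 -.0018 0 .0099 .097 -.7;0 0 -.0018 0 .0099 .097 -.9' 25
python3 -m jog '0 0 0 0 0 0 -.9;0 0 0 0 0 0 -.9;0 0 0 0 0 0 -.9;0 0 0 0 0 0 -.9;0 0 0 0 0 0 -.9;0 0 0 0 0 0 -.9;0 0 0 0 0 0 -.9;0 0 0 0 0 0 -.9;0 0 0 0 0 0 -.9;0 0 0 0 0 0 -.9' 25
python3 -c "
from h import *
print(rr((.5065,.193,.0192),np.pi-.074,(.474,-.190,.06),np.pi+.353))"
```

```text
time: 22.32
position: [0.5061, 0.1918, 0.0194]
tool_rot: [-3.138, 0.001, 3.068]
force: [-0.2, -6.2, 5.7]
opening: 0.153
grip_force: 25.2
time: 23.15
position: [0.5062, 0.1918, 0.0195]
tool_rot: [-3.138, 0.001, 3.068]
force: [-0.9, -7.7, 5.6]
opening: 0.156
grip_force: 25.2
[-0.      0.     -0.1359  0.0051 -0.4804 -0.051 ]
```

```bash
python3 -m jog '0 0 0 0 0 -.03 -.9;0 0 0 0 0 -.08 -.9;0 0 0 0 0 -.125 -.9;0 0 -.02 0 -.04 -.125 -.9;0 0 -.04 0 -.09 -.125 -.9;0 0 -.06 0 -.14 -.125 -.9;0 0 -.08 0 -.19 -.125 -.9;0 0 -.10 0 -.24 -.125 -.9;0 0 -.12 0 -.28 -.125 -.9;0 0 -.1359 0 -.31 -.125 -.9' 25
python3 -m jog '0 0 0 0 0 0 -.9;0 0 0 0 0 0 -.9;0 0 0 0 0 0 -.9;0 0 0 0 0 0 -.9;0 0 0 0 0 0 -.9;0 0 0 0 0 0 -.9;0 0 0 0 0 0 -.9;0 0 0 0 0 0 -.9;0 0 0 0 0 0 -.9;0 0 0 0 0 0 -.9' 25
python3 -c "
from h import *
print(rel((.474,-.19,.0195),np.pi+.353))"
```

```text
time: 23.98
position: [0.4873, -0.0569, 0.1191]
tool_rot: [-3.14, -0.0, -2.787]
force: [1.0, -0.1, 0.6]
opening: 0.154
grip_force: 24.8
time: 24.82
position: [0.4879, -0.0531, 0.1186]
tool_rot: [3.142, -0.0, -2.787]
force: [-1.0, 0.2, -0.1]
opening: 0.155
grip_force: 24.8
[ 0.     -0.      0.0006  0.0757 -0.1545  0.1238]
```

```bash
python3 -m jog '0 0 0 .02 -.04 0 -.9;0 0 0 .04 -.08 0 -.9;0 0 0 .06 -.12 0 -.9;0 0 0 .0757 -.1545 .03 -.9;0 0 0 .0757 -.1545 .06 -.9;0 0 0 .0757 -.1545 .08 -.9;0 0 0 .0757 -.1545 .08 -.9;0 0 0 .0757 -.1545 .08 -.9;0 0 0 .0757 -.1545 .08 -.9;0 0 0 .0757 -.1545 .08 -.9' 25
python3 -c "
from h import *
print(rel((.474,-.19,.0195),np.pi+.353))"
```

```text
time: 25.65
position: [0.4749, -0.1898, 0.0557]
tool_rot: [-3.141, 0.001, -2.786]
force: [-0.2, 1.2, -0.1]
opening: 0.151
grip_force: 24.8
[-0.0003  0.0005  0.0008  0.0012  0.0001  0.0453]
```

```bash
python3 -m jog '0 0 0 .0006 0 .012 -.9;0 0 0 .0006 0 .024 -.9;0 0 0 .0006 0 .032 -.9;0 0 0 .0006 0 .038 -.9;0 0 0 .0006 0 .041 -.9;0 0 0 .0006 0 .043 -.9;0 0 0 .0006 0 .044 -.9;0 0 0 .0006 0 .044 -.9;0 0 0 .0006 0 .044 -.9;0 0 0 .0006 0 .044 -.9' 25
python3 -c "
from h import *
print(rel((.474,-.19,.0195),np.pi+.353))"
```

```text
time: 26.48
position: [0.4736, -0.1907, 0.0199]
tool_rot: [-3.14, -0.0, -2.787]
force: [-2.3, -1.2, 9.0]
opening: 0.156
grip_force: 25.7
[-0.0004 -0.0001  0.0005 -0.0008  0.0006  0.0006]
```

```bash
python3 -m jog '0 0 0 0 0 0 -.6;0 0 0 0 0 0 -.4;0 0 0 0 0 0 -.4;0 0 0 0 0 0 -.4;0 0 0 0 0 -.02 -.4;0 0 0 0 0 -.05 -.4;0 0 0 0 0 -.09 -.4;0 0 0 0 .05 -.13 -.4;0 0 0 0 .1 -.15 -.4;0 0 0 0 .1 -.15 -.4' 25
python3 - <<'E'
from h import *
K,P,Rm,f=wrist(); cv2.imwrite('pics/w6.png',cv2.resize(f[90:330,60:320,::-1],None,fx=2.4,fy=2.4))
E
```

```text
time: 27.32
position: [0.4454, -0.1107, 0.1421]
tool_rot: [-3.141, 0.003, -2.783]
force: [-0.4, 0.1, -0.0]
opening: 0.302
grip_force: 0.0
```

View pics/w6.png

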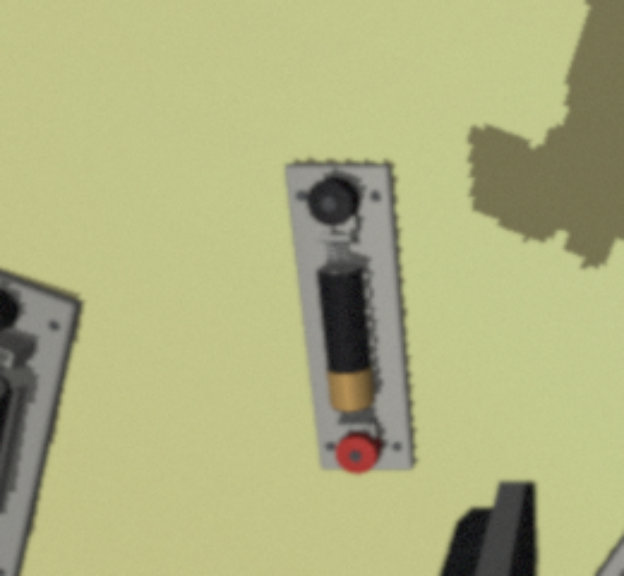

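```bash
python3 -m jog '0 0 0 0 0 -.05 -.4;0 0 0 0 0 -.1 -.4;0 0 0 0 0 -.15 -.4;0 0 0 0 0 -.15 -.4;0 0 0 0 0 -.15 -.4;0 0 0 0 0 -.15 -.4;0 0 0 0 0 -.15 -.4;0 0 0 0 0 -.15 -.4;0 0 0 0 0 -.15 -.4;0 0 0 0 0 -.15 -.4'
python3 - <<'E'
from h import *
a=fixed("side")[3][90:410,210:450,::-1]; b=fixed("top")[3][230:350,150:480,::-1]
a=cv2.resize(a,None,fx=1.8,fy=1.8,interpolation=cv2.INTER_CUBIC)
b=cv2.rotate(b,cv2.ROTATE_90_CLOCKWISE); b=cv2.resize(b,None,fx=576/330,fy=576/330,interpolation=cv2.INTER_CUBIC)
cv2.imwrite("pics/fin.png",np.hstack([a,b]))
E
```

```text
time: 28.2
position: [0.4455, -0.1152, 0.2588]
tool_rot: [3.141, -0.001, -2.787]
force: [0.5, 0.4, -0.5]
opening: 0.301
grip_force: 0.0
```

View pics/fin.png

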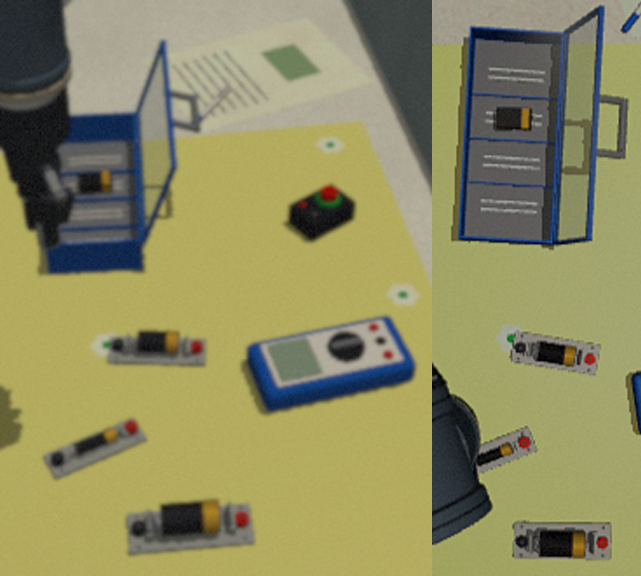

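The last view shows the lid leaning back open. All three cells lie level in their own holders with the brass band toward the red socket. The block is still in its bay and the multimeter has not moved.

```bash
python3 -c "
from plant import ticket
print(ticket.sign_off())"
```

```text
the job is handed in; nothing more can be done
None
```

The job is handed in at about 28 s: the lid stands open by itself, all three cells lie in their own holders with plus toward red, and the block battery and multimeter were left where they were. No verdict came back, so this rests on my final camera views.

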